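# Lay the fire tile against the forge sill

## Robot

A 7-joint arm with a two-finger parallel gripper is mounted at the origin on the work surface. World frame = base frame: x ahead of the robot, y to its left, z up, the work surface at z = 0. Lengths are in m, angles in rad, forces in N, time in s.
With the tool pointing down it reaches from about 0.425 to 0.925 m from the base axis. Payload 6.8 kg.
Tool frame: the origin (TCP) lies on the front face of the gripper's body, between the roots of the fingers; the fingertips stand 73 mm ahead of it and the grasp point (between the pads) lies 54 mm ahead of it; z points along the fingers, x is the direction in which the jaws open and shut, and the axes are right-handed (so a half turn about z gives the same grasp; the last joint's range is limited). The gripper opens to 85 mm and grips with 20 to 120 N. Pads are 22 mm wide; open, the fingers measure 114 mm over their backs; the gripper's body (76 mm by 85 mm) begins 54 mm behind the grasp point. The pads swing forward as they close: fully open they stand 13 mm farther back than shut.
Start: joints at [-1.451, 0.477, 0.022, 1.555, -0.011, 1.109, -0.083], TCP at [0.152, 0.658, 0.304] pointing down, gripper open.
Joint ranges: [-2.96, 2.96], [-0.34, 2.1], [-1.41, 1.46], [0.24, 2.44], [-1.37, 4.51], [0.17, 1.92], [-2.96, 2.96]. Speed limits (rad/s): [2.39, 2.39, 3.14, 3.14, 3.14, 3.14, 3.14].

## Interface

Orientations are given as a unit quaternion [w, x, y, z].
In Python, from station import get_obs, read_camera, hand_in gives the robot as it stands. The module is installed in compiled form; this text tells all that it offers.
- The arm moves only by the shell command python3 -m creep 'ROWS' [FORCE]. ROWS is JSON, a list that holds one entry, the list of rows, each a list of 7 numbers: the turn, a rotation vector about the tool's x, y, z in rad, then the shift along the tool's x, y, z in m, then the finger opening in m, from 0 to 0.0854. A call has 1 to 20 rows; each row shifts and turns the pose as measured when the row begins, along the tool's axes as they then stand; what a row does not reach is not made up. A row lasts 1/12 s, in which the tool goes at most 41.7 mm and 7.16 degrees, less where a joint would pass 70% of its speed; a pose out of reach is approached as far as the arm can. A call is refused whole if a number of a shift passes 0.0417 or a number of a turn 0.125, either way. A call with a gripper value outside its range is refused whole. The fingers move at their own pace and stop on an object; FORCE is the grip in N (left out, the last holds). Time passes only in rows, so rows that do not move let the fingers close. It gives the time, the measured TCP pose, the force and the opening at its end, in the units of the state.
- get_obs(): the state, without advancing time (a new reading comes with each control period).
- read_camera(name): name is "scene" or "top" or "wrist"; returns a dict with "color" (400x640x3 uint8, red, green, blue), "range_z" (400x640 float32, m along the optical axis (not along the pixel's ray), 0 where there is no reading), "fovy" (degrees; the focal length in pixels is half the picture's height over the tangent of half this angle, whatever the lens; pixels are square), "cx", "cy" (the principal point, pixels), "rvec" (rotation vector, rad) and "tvec" (3), from world to camera coordinates, as OpenCV has them. Camera axes: x right, y down, z forward; pixel columns grow to the right and rows downward; lengths in m; the calibration is good to about 2 mm. The wrist camera is an equidistant fisheye: a pixel r from the principal point sees the ray r / f radians off the axis. A picture is of the moment at which its call begins.
- hand_in(): hands the job in, once; it reports no verdict.
The state is a dict: "t": time; "q": joint angles; "joint_vel": joint speeds; "joint_torque": joint torques, N m; "eef_pos": TCP position; "tool_rot": TCP orientation; "contact_force": force on the tool from outside, world axes, zero at the start; "torque": the same for the moment, N m; "gripper_width": opening from 0.0 (shut) to 1.0 (fully open).
Only numpy, scipy, OpenCV 4.12 (cv2) and the standard library are available. Lean on these libraries where they do the work, as an engineer would, in place of code of your own. Each camera call takes 0.05 s, during which the arm holds its last target.

## Task

Get the cold forge ready for lighting: push the cream fire tile over so that it falls flat towards the hearth, then push it along the bench until its whole leading edge is flush against the hearth's red sill. The tile is brittle: bring it up to the sill gently and do not ram it. Only push it with the fingers, never pick it up, and leave the terracotta tile standing and everything else where it is.

Things in the scene. Friction and masses are not known exactly. Their poses are not given: they have to be found in the camera images.
- hearth: Fixed low forge hearth across the back of the bench, painted red, filled with cold coal. Its near side is a straight upright sill 840 mm long, 60 mm high. Origin: middle of the foot of the sill's near face, on the bench; x points level into the hearth (away from the robot), square to the sill; y runs along the sill to the left, z up. Its place and yaw vary.
- cream_tile: Cream fire tile, 30 mm thick, 170 long, 110 high, about 0.45 kg, standing loose on a long edge before the sill, left or right, a broad face towards the robot. Origin: centre of the edge it stands on at the start. x: its thickness (at the start away from the robot, within 0.25 rad of square to the sill), y: its length, z: its height (up; towards the sill once fallen the right way, x then down).
- cream_center (a point): Centre of the cream tile (55 mm above the bench when it stands, 15 mm when it lies flat). At the start it is 165 to 215 mm from the sill's face, so the tile can fall flat short of the sill if it is not first slid far towards it. Pushed near the top it tips; pushed low it slides with 1.5 to 4.5 N.
- cream_top_left (a point): Left end (+y of the tile) of the cream tile's top edge face, mid-thickness; after the fall this is the left end of the leading edge that goes against the sill.
- cream_top_right (a point): Right end (-y of the tile) of the same edge face; after the fall the right end of the leading edge.
- red_tile: Terracotta tile of the same size and axes, standing beside the cream one 240 to 345 mm away (centre to centre), to be left standing. Origin: centre of its foot edge.
- cup: Steel cup, 80 mm across the rim, 80 mm high, standing to the right. Origin: centre of its foot.
- hammer: Hammer lying to the left, handle along its x. Origin: under its middle, on the bench.
- tongs: Dark steel tongs, 300 mm long, lying at the far right, along their x. Origin on the bench under them.
- blanks: Bundle of four steel blade blanks, 210 mm long, 34 mm wide, 16 mm high, lying at the far left. Origin: under its middle.
- stone: Grey sharpening stone 150 x 50 x 30 mm lying on the right, nearer the robot than the cup. Origin: under its middle.
There are look-alikes about, which are no part of the job. What is shaped like the cream_tile but green or pink is not meant.

How it is judged:
On the way, in this order (a step that is already met when the one before it is completed fails the run):
1. the cream tile has been tipped over and lies flat, its top towards the hearth (angle between cream_tile's own x axis and vertical above 3.02 rad and height (world z) of cream_center below 0.022 m), for 0.2 s.
2. its leading edge is pushed against the sill at both ends (all of step 1 and x of each of cream_top_left, cream_top_right in the frame of hearth above -0.006 m), for 0.2 s.
At the end, for the whole second after the job is handed in: The cream tile lies flat on the bench, the face that looked at the robot up (within 0.12 rad), both ends of its leading edge within 6 mm of the sill's face, at rest; the terracotta tile still stands within 15 mm of its place and the other things lie within 20 mm of theirs (all of step 2 and angle between red_tile's own z axis and vertical below 0.1 rad and distance of red_tile from where it was at the start of the episode below 0.015 m and linear speed of cream_tile below 0.01 m/s and distance of each of cup, hammer, tongs, blanks, stone from where it was at the start of the episode below 0.02 m); the robot touches nothing.
It fails at once if the brittle cream tile is rammed against the hearth (over 40 N between them) (contact force between cream_tile and hearth above 40 N).
It fails at once if the cream tile is lifted (its centre above 70 mm) (height (world z) of cream_center above 0.07 m).
It fails at once if the terracotta tile is tipped or moved by 15 mm (angle between red_tile's own z axis and vertical above 0.15 rad or distance of red_tile from where it was at the start of the episode above 0.015 m).
It fails at once if the cup, hammer, tongs, blanks or stone is moved by 20 mm (distance of any of cup, hammer, tongs, blanks, stone from where it was at the start of the episode above 0.02 m).
It also fails if it takes over 58 s, if anything falls off the work surface, if the arm or the gripper's body presses on something with over 40 N, if the wrist force passes 120 N, or if a joint passes its speed limit or range.

## Working session

There is one attempt and no reset: what is moved stays moved. The work goes in short steps, Python scripts to look and compute and a shell command to move; the robot and the scene stay as the last step left them, time stands still between calls to the robot, and variables do not carry over. Pictures are saved under pics/ and viewed, and the job is handed in when it is done.

```bash
mkdir -p pics
cat > h.py <<'E'
import numpy as np,cv2
from station import get_obs,read_camera
def grab(name,png=None):
    c=read_camera(name)
    if png: cv2.imwrite('pics/'+png,cv2.cvtColor(c['color'],cv2.COLOR_RGB2BGR))
    return c
def world(c):
    H,W=c['range_z'].shape; f=H/2/np.tan(np.radians(c['fovy'])/2)
    u,v=np.meshgrid(np.arange(W),np.arange(H)); z=c['range_z']
    P=np.stack([(u-c['cx'])/f*z,(v-c['cy'])/f*z,z],-1)
    R=cv2.Rodrigues(np.array(c['rvec'],float))[0]
    Q=(P-np.array(c['tvec']).ravel())@R
    Q[z<=0]=np.nan
    return Q
E
python3 - <<'E'
from h import *
a=grab('scene','s0.png');b=grab('top','t0.png')
np.savez('t0.npz',Q=world(b),c=b['color']);np.savez('s0.npz',Q=world(a),c=a['color'])
o=get_obs()
for k,v in o.items(): print(k,np.round(v,4))
E
```

```text
t 0.1
q [-1.4511  0.4777  0.0223  1.5563 -0.0115  1.1093 -0.0831]
joint_vel [ 0.0006 -0.0024  0.0007 -0.0014 -0.0006 -0.0004  0.0007]
joint_torque [ 4.40000e-03 -5.97764e+01  1.61330e+00 -2.81958e+01  1.28000e-02
  4.90000e-03 -0.00000e+00]
eef_pos [0.1524 0.6572 0.303 ]
tool_rot [ 6.000e-04  7.829e-01  6.222e-01 -6.000e-04]
contact_force [-0.6759  0.7842  0.0275]
torque [0.0098 0.0085 0.0353]
gripper_width 0.999
```

View pics/s0.png

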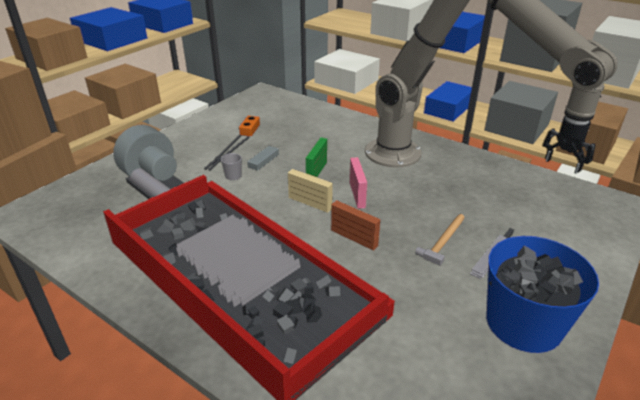

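View pics/t0.png

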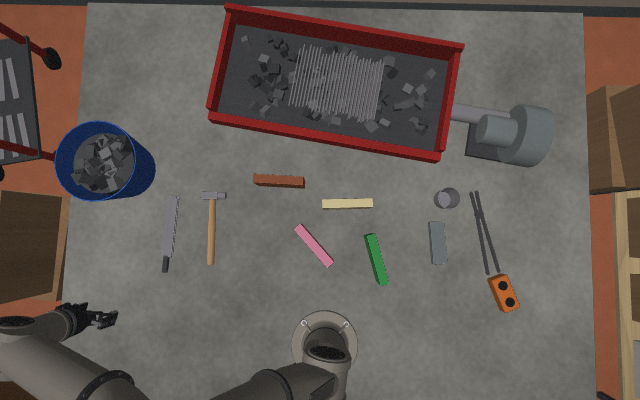

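The top view shows the cream tile at (347,203), terracotta at (278,181), pink at (314,246) and green at (376,259). The sill runs from (210,118) to (438,158). Only the one at (347,203) is cream, so that is the tile I want. I'll measure it and confirm with a crop.

Run:
```python
from h import *
d=np.load('t0.npz');Q=d['Q'];c=d['c']
hsv=cv2.cvtColor(c,cv2.COLOR_RGB2HSV)
im=cv2.cvtColor(c,cv2.COLOR_RGB2BGR)
cv2.imwrite('pics/crop0.png',cv2.resize(im[130:310,230:460],None,fx=3.3,fy=3.3,interpolation=cv2.INTER_CUBIC))
def show(n,box,zlo,zhi):
    x0,x1,y0,y1=box
    P=Q[y0:y1,x0:x1].reshape(-1,3);m=(P[:,2]>zlo)&(P[:,2]<zhi);P=P[m]
    r=cv2.minAreaRect((P[:,:2]*1000).astype(np.float32))
    print(n,len(P),'mean',P.mean(0).round(4),'med z',np.median(P[:,2]).round(4),'rect',np.round(r[0],1),np.round(r[1],1),round(r[2],1),'\n',cv2.boxPoints(r).round(1).tolist())
show('cream',(310,385,190,216),.085,.13)
show('red',(245,312,168,195),.085,.13)
show('pink',(285,340,215,275),.085,.13)
show('green',(355,395,225,295),.085,.13)
show('cup',(425,468,180,215),.05,.13)
show('creamall',(310,385,190,216),.02,.13)
# sill top
R=(hsv[...,1]>150)&((hsv[...,0]<8)|(hsv[...,0]>172))&(c[...,0]>90)
pts=[]
for u in range(225,430,5):
    col=[v for v in range(105,165) if R[v,u]]
    if col:
        v=max(col)
        zz=Q[105:165,u]; k=R[105:165,u]&(zz[:,2]>.05)
        S=zz[k]; pts.append([u,v,*S[np.argmin(S[:,0])]])
pts=np.array(pts)
print(pts[::5].round(3))
l=np.polyfit(pts[:,3],pts[:,2],1);print('sill x= a*y+b',l,'res',np.std(pts[:,2]-np.polyval(l,pts[:,3])))
print('table z',np.nanmedian(Q[215:235,230:290,2]))
```

```text
cream 477 mean [ 0.4931 -0.0667  0.1104] med z 0.111 rect [493.7 -65.9] [ 30.4 168. ] 2.8 
 [[474.3999938964844, 17.200000762939453], [482.70001220703125, -150.5], [513.0, -149.10000610351562], [504.79998779296875, 18.700000762939453]]
red 494 mean [0.5664 0.1679 0.1096] med z 0.1106 rect [567.4 168.9] [169.5  30.7] 88.2 
 [[549.4000244140625, 84.69999694824219], [580.0999755859375, 83.69999694824219], [585.4000244140625, 253.10000610351562], [554.7000122070312, 254.10000610351562]]
pink 479 mean [0.3498 0.0421 0.1106] med z 0.1109 rect [349.4  42.6] [169.1  30.2] 42.9 
 [[277.20001220703125, -3.9000000953674316], [297.79998779296875, -26.100000381469727], [421.6000061035156, 89.19999694824219], [401.0, 111.30000305175781]]
green 515 mean [ 0.3101 -0.1686  0.1099] med z 0.1107 rect [ 310.2 -169.6] [169.7  30.6] 16.5 
 [[224.5, -179.0], [233.1999969482422, -208.39999389648438], [395.8999938964844, -160.1999969482422], [387.20001220703125, -130.8000030517578]]
cup 208 mean [ 0.5239 -0.4222  0.0712] med z 0.074 rect [ 521.1 -416.4] [75.9 77.8] 1.1 
 [[482.3999938964844, -378.20001220703
[... 200 characters left out ...]

 [[474.29998779296875, 17.5], [482.3999938964844, -150.5], [513.0, -149.10000610351562], [504.8999938964844, 18.899999618530273]]
[[ 2.25e+02  1.21e+02  7.78e-01  3.72e-01  5.90e-02]
 [ 2.50e+02  1.26e+02  7.62e-01  2.82e-01  5.80e-02]
 [ 2.75e+02  1.30e+02  7.50e-01  1.92e-01  5.80e-02]
 [ 3.00e+02  1.35e+02  7.34e-01  1.03e-01  5.80e-02]
 [ 3.25e+02  1.39e+02  7.21e-01  1.40e-02  6.20e-02]
 [ 3.50e+02  1.44e+02  7.05e-01 -7.50e-02  6.10e-02]
 [ 3.75e+02  1.48e+02  6.94e-01 -1.64e-01  5.80e-02]
 [ 4.00e+02  1.53e+02  6.78e-01 -2.53e-01  5.60e-02]
 [ 4.25e+02  1.57e+02  6.66e-01 -3.40e-01  5.70e-02]]
sill x= a*y+b [0.1596219 0.7181728] res 0.0011551967347437535
table z 0.0009772753789868104
```

Run:
```python
from h import *
d=np.load('s0.npz');Q=d['Q'];c=d['c']
hsv=cv2.cvtColor(c,cv2.COLOR_RGB2HSV)
P=Q[160:215,280:336].reshape(-1,3);h=hsv[160:215,280:336].reshape(-1,3)
m=(h[:,0]>15)&(h[:,0]<32)&(h[:,1]>40)&(P[:,2]>.02)
P=P[m];r=cv2.minAreaRect((P[:,:2]*1000).astype(np.float32));print(len(P),np.round(r[0],1),np.round(r[1],1),r[2],P[:,2].min(),P[:,2].max(),cv2.boxPoints(r))
```

```text
1146 [509.6 -22.1] [255.3  83.5] 74.70874786376953 0.020083286647954657 0.11780541475157111 [[ 435.63913 -134.24445]
 [ 516.1925  -156.26814]
 [ 583.5204    89.98877]
 [ 502.96698  112.01247]]
```

```bash
python3 -m creep '[[[0,0,0,-0.02,0.032,0,0.0854],[0,0,0,-0.02,0.032,0,0.0854],[0,0,0,-0.02,0.032,0,0.0854],[0,0,0,-0.02,0.032,0,0.0854],[0,0,0,-0.02,0.032,0,0.0854],[0,0,0,-0.02,0.032,0,0.0854],[0,0,0,-0.02,0.032,0,0.0854],[0,0,0,-0.02,0.032,0,0.0854],[0,0,0,-0.02,0.032,0,0.0854],[0,0,0,-0.02,0.032,0,0.0854]]]'
cat >> h.py <<'E'
from scipy.spatial.transform import Rotation as Rt
def plan(target,yaw=None):
    o=get_obs();w,x,y,z=o['tool_rot'];R=Rt.from_quat([x,y,z,w]).as_matrix()
    a=np.degrees(np.arctan2(R[1,0],R[0,0]))
    print('t',round(o['t'],2),'pos',np.round(o['eef_pos'],4),'toolx deg',a.round(2),'tilt z',R[:,2].round(3),'F',np.round(o['contact_force'],2))
    print('tool shift',(R.T@(np.array(target)-o['eef_pos'])).round(4), 'turn z', None if yaw is None else round(float(np.radians(a-yaw)),4))
E
python3 -c "
from h import *
plan([.5,.3,.303],92.8)"
```

```text
t: 0.93
eef_pos: [0.4192, 0.3864, 0.2967]
tool_rot: [-0.001, 0.776, 0.63, -0.005]
contact_force: [1.1, 0.3, -0.4]
gripper_width: 0.996
t 0.93 pos [0.4192 0.3864 0.2967] toolx deg 78.17 tilt z [-0.009 -0.005 -1.   ] F [ 1.06  0.28 -0.36]
tool shift [-0.0681  0.0967 -0.0067] turn z -0.2554
```

View pics/crop0.png

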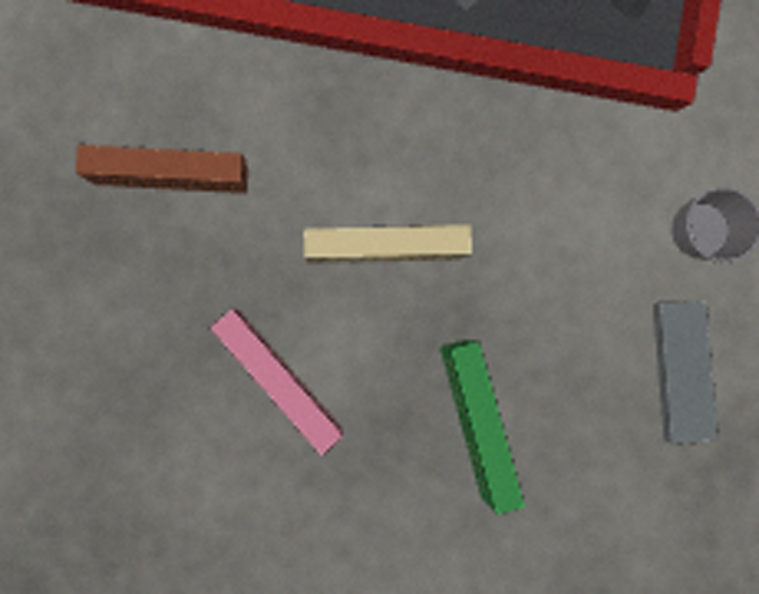

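The crop confirms the cream tile, with its broad face towards the robot and nothing near it.

```bash
python3 -m creep '[[[0,0,-0.032,-0.036,0.01,0,0.0854],[0,0,-0.032,-0.036,0.01,0,0.0854],[0,0,-0.032,-0.036,0.006,0,0.0854],[0,0,-0.032,-0.036,0.006,0,0.0854],[0,0,-0.032,-0.036,0,0,0.0854],[0,0,-0.032,-0.036,0,0,0.0854],[0,0,-0.032,-0.036,0,0,0.0854],[0,0,-0.032,-0.036,0,0,0.0854],[0,0,0,-0.036,0,0,0.0854],[0,0,0,-0.036,0,0,0.0854],[0,0,0,0,0,0,0.0854]]]'
python3 -c "
from h import *
plan([.438,-.064,.26],92.8)"
```

```text
t: 1.85
eef_pos: [0.4288, -0.0026, 0.2962]
tool_rot: [-0.001, 0.69, 0.724, -0.006]
contact_force: [0.2, 0.3, 0.0]
gripper_width: 1.002
t 1.85 pos [ 0.4288 -0.0026  0.2962] toolx deg 92.74 tilt z [-0.01  -0.008 -1.   ] F [0.16 0.29 0.02]
tool shift [-0.0616  0.0066  0.0366] turn z -0.0011
```

```bash
python3 -m creep '[[[0,0,0,-0.02,0.002,0.024,0.0854],[0,0,0,-0.02,0.002,0.024,0.0854],[0,0,0,-0.02,0.002,0.024,0.0854],[0,0,0,0,0,0.024,0.0854],[0,0,0,0,0,0,0.0854],[0,0,0,0,0,0,0.0854]]]'
python3 - <<'E'
from h import *
plan([.438,-.064,.165],92.8)
c=grab('scene','s1.png');Q=world(c)
P=Q.reshape(-1,3);m=(P[:,0]>.39)&(P[:,0]<.5)&(P[:,1]>-.15)&(P[:,1]<.03)&(P[:,2]>.115)&(P[:,2]<.2)
P=P[m]
for z0 in np.arange(.115,.2,.01):
    s=P[(P[:,2]>=z0)&(P[:,2]<z0+.01)]
    if len(s): print(round(z0,3),len(s),s.min(0).round(3),s.max(0).round(3))
im=cv2.imread('pics/s1.png')[90:250,240:400];cv2.imwrite('pics/s1c.png',cv2.resize(im,None,fx=3.7,fy=3.7,interpolation=cv2.INTER_CUBIC))
w=grab('wrist','w1.png')
E
```

```text
t: 2.35
eef_pos: [0.4376, -0.0677, 0.1988]
tool_rot: [0.001, 0.692, 0.721, -0.004]
contact_force: [0.6, 0.5, 0.7]
gripper_width: 0.999
t 2.35 pos [ 0.4376 -0.0677  0.1988] toolx deg 92.35 tilt z [-0.005 -0.007 -1.   ] F [0.59 0.49 0.75]
tool shift [0.0039 0.0007 0.0338] turn z -0.0078
0.125 1 [ 0.426 -0.025  0.134] [ 0.426 -0.025  0.134]
0.135 7 [ 0.429 -0.114  0.141] [ 0.447 -0.019  0.145]
0.145 34 [ 0.43  -0.123  0.145] [ 0.457 -0.011  0.155]
0.155 26 [ 0.429 -0.122  0.155] [ 0.452 -0.011  0.165]
0.165 28 [ 0.431 -0.127  0.165] [ 0.456 -0.008  0.175]
0.175 32 [ 0.425 -0.132  0.175] [ 0.456 -0.007  0.185]
0.185 62 [ 0.423 -0.144  0.185] [0.457 0.006 0.195]
0.195 38 [ 0.419 -0.138  0.195] [0.459 0.013 0.2  ]
```

View pics/s1c.png

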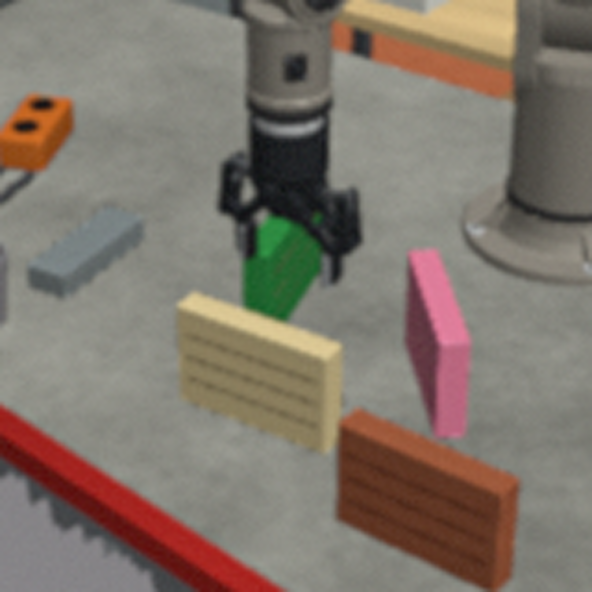

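View pics/w1.png

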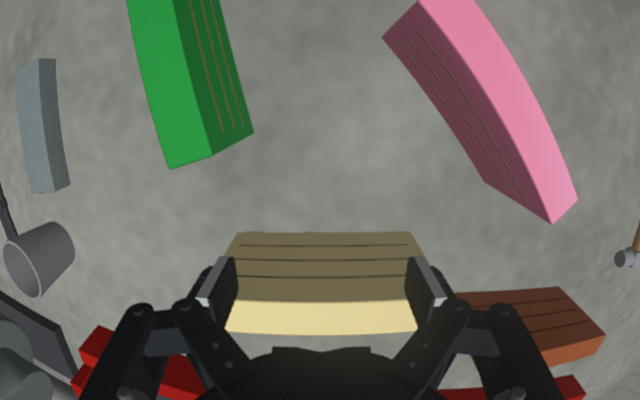

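Scene crop: the open fingers are on the robot side of the tile, at about (245,240) and (335,265), and clear of green and pink. Range data puts the tips 61 mm below the TCP. I'll lower them to tip height 92 mm, then push forward.

```bash
python3 -m creep '[[[0,0,0,0.002,0,0.016,0.0854],[0,0,-0.008,0.002,0,0.016,0.0854],[0,0,0,0,0,0.015,0.0854],[0,0,0,0,0,0,0.0854],[0,0,0,0,0.006,0,0.0854],[0,0,0,0,0.006,0,0.0854],[0,0,0,0,0.005,0,0.0854],[0,0,0,0,0.005,0,0.0854],[0,0,0,0,0.005,0,0.0854]]]'
python3 -c "
from h import *
plan([.47,-.064,.152],92.8)
c=grab('wrist','w2.png')"
```

```text
t: 3.2
eef_pos: [0.4744, -0.0561, 0.163]
tool_rot: [0.006, 0.686, 0.728, 0.005]
contact_force: [-0.5, 0.1, 0.5]
gripper_width: 1.003
t 3.2 pos [ 0.4744 -0.0561  0.163 ] toolx deg 93.41 tilt z [ 0.016 -0.001 -1.   ] F [-0.49  0.06  0.45]
tool shift [-0.0076 -0.0051  0.011 ] turn z 0.0106
```

View pics/w2.png

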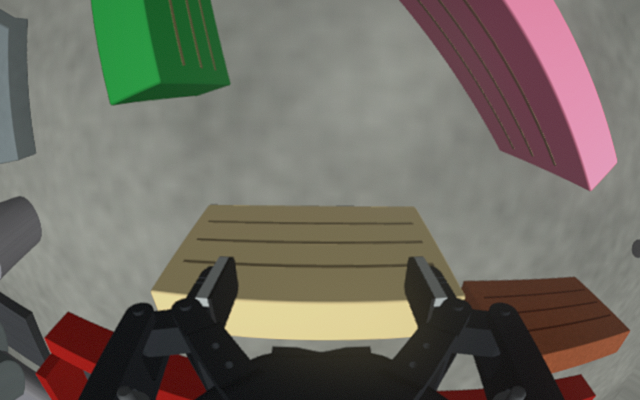

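The tile still stands and the fingertips are at its near face. The tips are a little high at about 102 mm, so I'll lower slightly while pushing.

```bash
python3 -m creep '[[[0,0,0,0,-0.003,0.005,0.0854],[0,0,0,-0.003,0,0.005,0.0854],[0,0,0,-0.003,0.004,0.002,0.0854],[0,0,0,0,0.005,0.001,0.0854],[0,0,0,0,0.005,0.001,0.0854],[0,0,0,0,0.005,0.001,0.0854],[0,0,0,0,0.005,0.001,0.0854]]]'
python3 -c "
from h import *
plan([.47,-.064,.152],92.8)
c=grab('wrist','w3.png')"
```

```text
t: 3.83
eef_pos: [0.4985, -0.0619, 0.1459]
tool_rot: [0.006, 0.686, 0.727, 0.006]
contact_force: [-0.1, 0.5, 0.4]
gripper_width: 0.999
t 3.83 pos [ 0.4985 -0.0619  0.1459] toolx deg 93.35 tilt z [ 0.017 -0.001 -1.   ] F [-0.08  0.54  0.39]
tool shift [-0.0005 -0.0284 -0.0066] turn z 0.0096
```

View pics/w3.png

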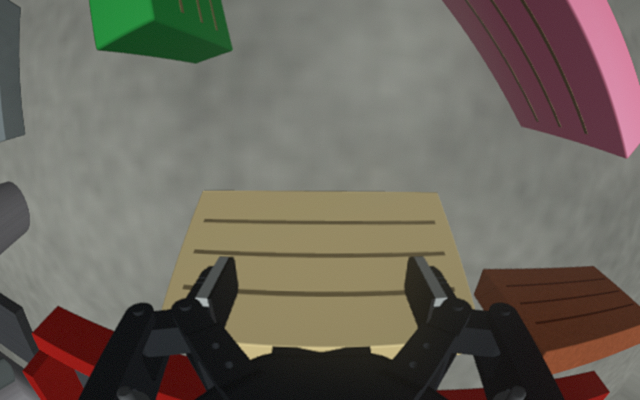

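The tile is now leaning towards the hearth. A little more will tip it.

```bash
python3 -m creep '[[[0,0,0,0,0.005,-0.001,0.0854],[0,0,0,0,0.005,-0.001,0.0854],[0,0,0,0,0.004,-0.001,0.0854],[0,0,0,0,0.003,-0.001,0.0854],[0,0,0,0,0,0,0.0854],[0,0,0,0,0,0,0.0854],[0,0,0,0,0,0,0.0854],[0,0,0,0,0,0,0.0854]]]'
python3 -c "
from h import *
plan([.47,-.064,.152],92.8)
c=grab('wrist','w4.png')
c=grab('top','t4.png')"
```

```text
t: 4.55
eef_pos: [0.5195, -0.0601, 0.151]
tool_rot: [0.007, 0.686, 0.728, 0.006]
contact_force: [0.3, -0.3, 0.3]
gripper_width: 1.0
t 4.55 pos [ 0.5195 -0.0601  0.151 ] toolx deg 93.43 tilt z [ 0.019 -0.001 -1.   ] F [ 0.25 -0.29  0.3 ]
tool shift [-0.0009 -0.0496 -0.002 ] turn z 0.011
```

View pics/w4.png

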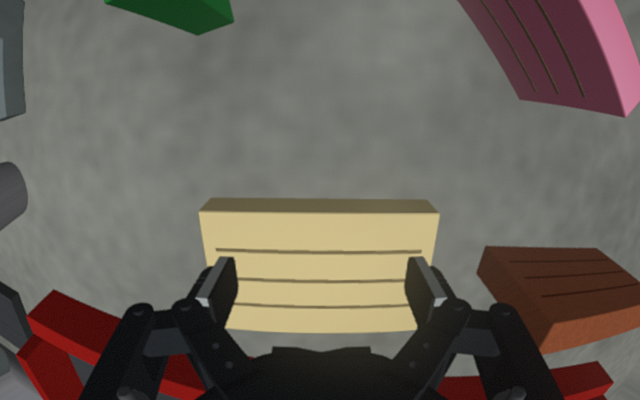

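View pics/t4.png

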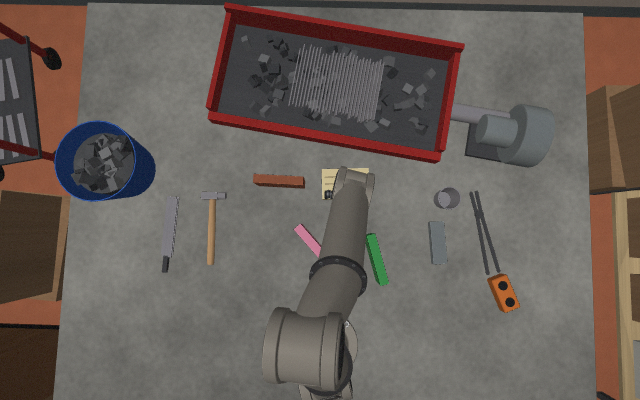

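The tile fell flat towards the hearth, and wrist and top views agree. I'll back off and measure it.

```bash
python3 -m creep '[[[0,0,0,0,-0.02,0,0.0854],[0,0,0.03,0,-0.02,0,0.0854],[0,0,0.03,0,-0.02,0,0.0854],[-0.01,0,0.03,0,-0.005,0,0.0854],[-0.01,0,0.03,0,0,0,0.0854],[0,0,0.03,0,0,0,0.0854],[0,0,0,0,0,0,0.0854],[0,0,0,0,0,0,0.0854]]]'
python3 - <<'E'
from h import *
plan([.455,-.064,.152],80.94)
c=grab('scene','s5.png');Q=world(c);h=cv2.cvtColor(c['color'],cv2.COLOR_RGB2HSV).reshape(-1,3);P=Q.reshape(-1,3)
m=(h[:,0]>15)&(h[:,0]<32)&(h[:,1]>30)&(P[:,2]>.022)&(P[:,2]<.045)&(P[:,0]>.44)&(P[:,0]<.72)&(P[:,1]>-.2)&(P[:,1]<.08)
P=P[m];r=cv2.minAreaRect((P[:,:2]*1000).astype(np.float32));print(len(P),np.median(P[:,2]),np.round(r[0],1),np.round(r[1],1),r[2],cv2.boxPoints(r).round(1).tolist())
t=grab('top','t5.png');Q=world(t)
im=cv2.imread('pics/s5.png')[100:300,220:420];cv2.imwrite('pics/s5c.png',cv2.resize(im,None,fx=3,fy=3))
E
```

```text
t: 5.32
eef_pos: [0.4547, -0.063, 0.1501]
tool_rot: [0.016, 0.741, 0.671, 0.017]
contact_force: [0.5, 1.3, -1.0]
gripper_width: 1.0
t 5.32 pos [ 0.4547 -0.063   0.1501] toolx deg 84.31 tilt z [ 0.046 -0.002 -0.999] F [ 0.47  1.28 -0.96]
tool shift [-0.0009  0.0005 -0.0018] turn z 0.0588
1016 0.02977811846997474 [572.8 -59.3] [118.6 174.7] 3.540109157562256 [[508.29998779296875, 24.299999237060547], [519.0, -150.10000610351562], [637.4000244140625, -142.8000030517578], [626.7000122070312, 31.600000381469727]]
```

View pics/s5c.png

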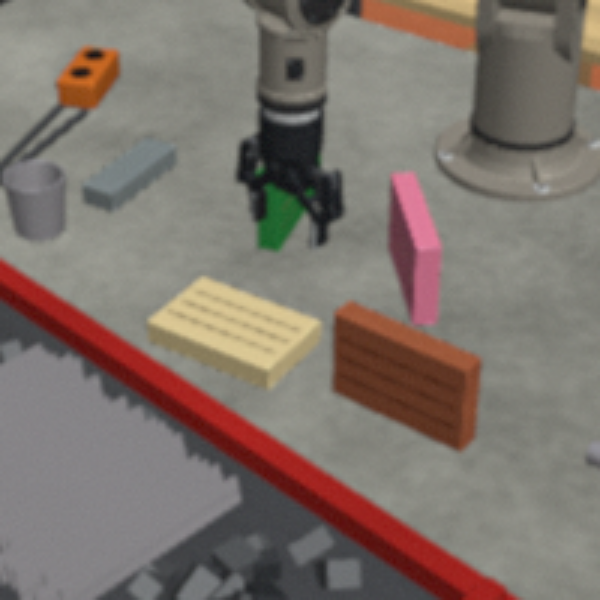

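View pics/t5.png

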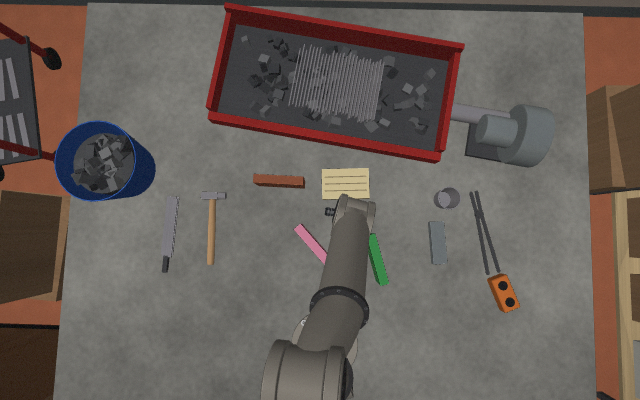

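The tile lies flat with its centre at about (0.573,-0.060) and its rear edge at x≈0.511. Red and the others look unmoved. Next: level the tool, square it to the sill and lower it behind the tile.

```bash
python3 -m creep '[[[0.02,0,0.03,0.01,0,0,0.0854],[0.02,0,0.03,0.01,0,0.01,0.0854],[0.005,0,0,0,0,0.02,0.0854],[0,0,0,0,0,0.02,0.0854],[0,0,0,0,0,0.015,0.0854],[0,0,0,0,0,0.005,0.0854],[0,0,0,0,0,0,0.0854],[0,0,0,0,0,0,0.0854]]]'
python3 -c "
from h import *
plan([.465,-.042,.072],80.94)"
```

```text
t: 6.08
eef_pos: [0.4638, -0.0414, 0.0785]
tool_rot: [0.0, 0.761, 0.649, 0.004]
contact_force: [-0.0, 0.2, 0.5]
gripper_width: 0.998
t 6.08 pos [ 0.4638 -0.0414  0.0785] toolx deg 80.95 tilt z [ 0.007  0.005 -1.   ] F [-0.03  0.19  0.45]
tool shift [-0.0004  0.0013  0.0065] turn z 0.0002
```

```bash
python3 -m creep '[[[0,0,0,0,0,0.005,0.0854],[0,0,0,0,0.005,0,0.0854],[0,0,0,0,0.005,0,0.0854],[0,0,0,0,0.005,0,0.0854],[0,0,0,0,0.005,0,0.0854],[0,0,0,0,0.005,0,0.0854],[0,0,0,0,0.005,0,0.0854],[0,0,0,0,0.005,0,0.0854],[0,0,0,0,0.005,0,0.0854],[0,0,0,0,0.005,0,0.0854],[0,0,0,0,0.005,0,0.0854]]]'
cat >> h.py <<'E'
def meas(tag):
    c=grab('scene',f's{tag}.png');Q=world(c);h=cv2.cvtColor(c['color'],cv2.COLOR_RGB2HSV).reshape(-1,3);P=Q.reshape(-1,3)
    m=(h[:,0]>15)&(h[:,0]<32)&(h[:,1]>30)&(P[:,2]>.024)&(P[:,2]<.036)&(P[:,0]>.44)&(P[:,0]<.76)&(P[:,1]>-.22)&(P[:,1]<.08)
    P=P[m];r=cv2.minAreaRect((P[:,:2]*1000).astype(np.float32));b=cv2.boxPoints(r)
    print(len(P),np.round(r[0],1),np.round(r[1],1),round(r[2],2))
    print('dist to sill mm',[round(float((v[0]-(.15962*v[1]+718.2))/np.hypot(1,.1596)),1) for v in b])
    im=cv2.imread(f'pics/s{tag}.png')[100:300,220:420];cv2.imwrite(f'pics/s{tag}c.png',cv2.resize(im,None,fx=3,fy=3))
E
python3 -c "
from h import *
plan([.5,-.042,.074],80.94);meas(6)"
```

```text
t: 7.0
eef_pos: [0.5173, -0.0487, 0.0761]
tool_rot: [-0.001, 0.76, 0.65, 0.005]
contact_force: [-2.2, 1.8, 1.2]
gripper_width: 0.998
t 7.0 pos [ 0.5173 -0.0487  0.0761] toolx deg 81.09 tilt z [ 0.006  0.008 -1.   ] F [-2.15  1.84  1.19]
tool shift [ 0.0039 -0.0181  0.0021] turn z 0.0027
971 [586.9 -69.4] [178.3 120.5] 84.96
dist to sill mm [-172.5, -52.3, -64.9, -185.0]
```

View pics/s6c.png

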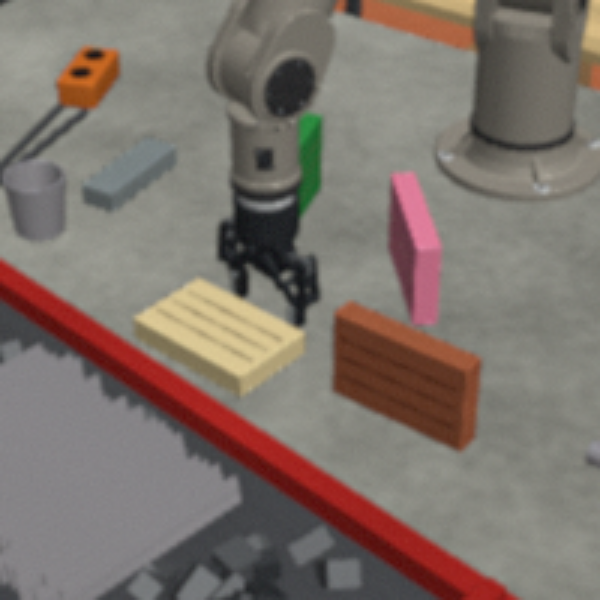

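The tile is sliding and turning square, about 4° off now with 3 N on the tool. It is roughly 60 mm short of the sill.

```bash
python3 -m creep '[[[0,0,0,0,0.005,0,0.0854],[0,0,0,0,0.005,0,0.0854],[0,0,0,0,0.005,0,0.0854],[0,0,0,0,0.005,0,0.0854],[0,0,0,0,0.005,0,0.0854],[0,0,0,0,0.005,0,0.0854],[0,0,0,0,0.004,0,0.0854],[0,0,0,0,0.003,0,0.0854]]]'
python3 -c "
from h import *
plan([.5,-.042,.074],80.94);meas(7)"
```

```text
t: 7.72
eef_pos: [0.557, -0.0562, 0.076]
tool_rot: [-0.001, 0.761, 0.649, 0.004]
contact_force: [-3.6, 0.8, 2.0]
gripper_width: 0.997
t 7.72 pos [ 0.557  -0.0562  0.076 ] toolx deg 80.95 tilt z [ 0.004  0.007 -1.   ] F [-3.63  0.79  2.04]
tool shift [ 0.0051 -0.0585  0.0019] turn z 0.0001
974 [621.1 -79.8] [177.4 116.7] 80.03
dist to sill mm [-143.0, -26.3, -23.5, -140.3]
```

Square now, with about 27 mm to go. I'll slow down.

```bash
python3 -m creep '[[[0,0,0,0,0.004,0,0.0854],[0,0,0,0,0.004,0,0.0854],[0,0,0,0,0.003,0,0.0854],[0,0,0,0,0.002,0,0.0854],[0,0,0,0,0.002,0,0.0854],[0,0,0,0,0.002,0,0.0854]]]'
python3 -c "
from h import *
plan([.5,-.042,.074],80.94);meas(8)"
```

```text
t: 8.27
eef_pos: [0.5755, -0.0594, 0.0759]
tool_rot: [-0.001, 0.761, 0.649, 0.004]
contact_force: [-3.5, 0.0, 2.2]
gripper_width: 1.003
t 8.27 pos [ 0.5755 -0.0594  0.0759] toolx deg 80.93 tilt z [ 0.004  0.007 -1.   ] F [-3.55  0.02  2.24]
tool shift [ 0.0053 -0.0773  0.0018] turn z -0.0002
825 [632.  -80.9] [176.3 101.1] 81.8
dist to sill mm [-121.6, -20.6, -23.2, -124.3]
```

```bash
python3 -m creep '[[[0,0,0,0,0.002,0,0.0854],[0,0,0,0,0.002,0,0.0854],[0,0,0,0,0.001,0,0.0854]]]'; python3 -m creep '[[[0,0,0,0,0.001,0,0.0854],[0,0,0,0,0.001,0,0.0854]]]'; python3 -m creep '[[[0,0,0,0,0.001,0,0.0854],[0,0,0,0,0.001,0,0.0854]]]'
```

```text
t: 8.57
eef_pos: [0.5811, -0.0603, 0.0759]
tool_rot: [-0.001, 0.761, 0.649, 0.004]
contact_force: [-2.4, 1.3, 1.3]
gripper_width: 0.999
t: 8.73
eef_pos: [0.5829, -0.0606, 0.0758]
tool_rot: [-0.002, 0.761, 0.649, 0.003]
contact_force: [-6.4, 0.1, 4.8]
gripper_width: 1.001
t: 8.9
eef_pos: [0.5832, -0.0606, 0.0757]
tool_rot: [-0.003, 0.761, 0.649, 0.002]
contact_force: [-6.8, 0.8, 4.2]
gripper_width: 1.001
```

The advance has stalled at 6–7 N, which suggests contact. I'll look before pressing further.

Run:
```python
from h import *
meas(9)
c=grab('top','t9.png');im=cv2.imread('pics/t9.png')[90:230,250:450];cv2.imwrite('pics/t9c.png',cv2.resize(im,None,fx=4,fy=4,interpolation=cv2.INTER_CUBIC))
grab('wrist','w9.png')
```

```text
764 [634.9 -82.2] [179.6  92.6] 81.91
dist to sill mm [-114.0, -21.4, -24.5, -117.1]
```

View pics/t9c.png

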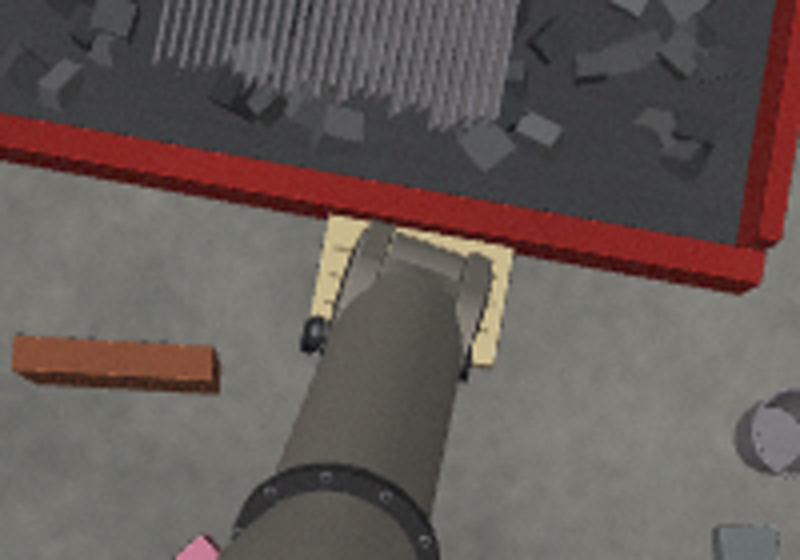

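View pics/w9.png

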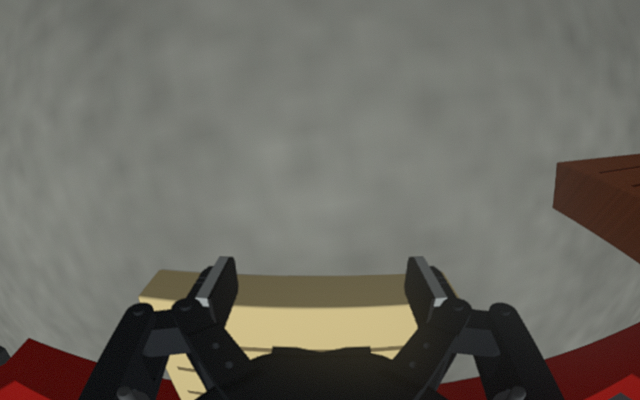

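View pics/s9c.png

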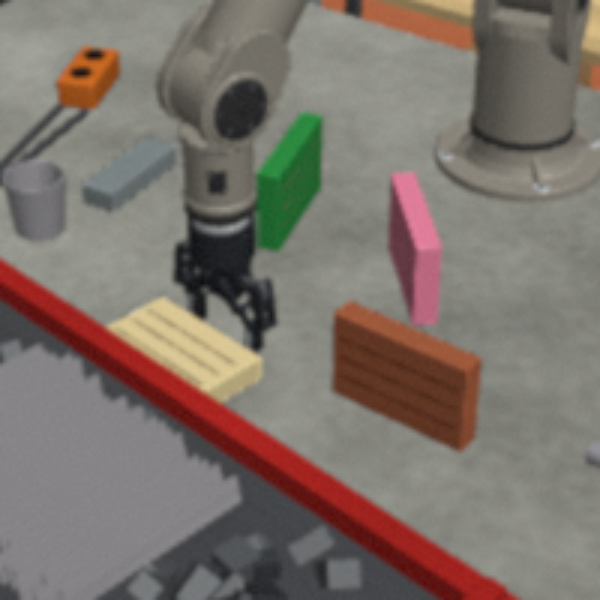

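Top view: the leading corners at about (330,215) and (512,250) meet the red sill, with no visible gap. One more gentle press will seat both ends.

```bash
python3 -m creep '[[[0,0,0,0,0.002,0,0.0854],[0,0,0,0,0.002,0,0.0854]]]'; python3 -m creep '[[[0,0,0,0,0.002,0,0.0854],[0,0,0,0,0.002,0,0.0854],[0,0,0,0,0,0,0.0854],[0,0,0,0,0,0,0.0854]]]'
python3 - <<'E'
from h import *
plan([.5,-.05,.074],80.94)
E
```

```text
t: 9.22
eef_pos: [0.5836, -0.0609, 0.0752]
tool_rot: [-0.007, 0.761, 0.649, -0.0]
contact_force: [-8.9, 0.5, 6.2]
gripper_width: 1.003
t: 9.55
eef_pos: [0.5839, -0.061, 0.0747]
tool_rot: [-0.01, 0.761, 0.649, -0.003]
contact_force: [-2.8, -0.3, 0.9]
gripper_width: 0.998
t 9.55 pos [ 0.5839 -0.061   0.0747] toolx deg 80.95 tilt z [-0.018  0.012 -1.   ] F [-2.77 -0.3   0.86]
tool shift [-0.0023 -0.0846  0.0024] turn z 0.0001
```

```bash
python3 -m creep '[[[0,0,0,0,-0.01,0,0.0854],[0,0,0,0,-0.015,0,0.0854],[0,0,0,0,-0.015,0,0.0854],[0,0,0,0,-0.01,-0.02,0.0854],[0,0,0,0,0,-0.035,0.0854],[0,0,0,0,0,-0.035,0.0854],[0,0,0,0,0,-0.035,0.0854],[0,0,0,0,0,-0.035,0.0854],[0,0,0,0,0,-0.03,0.0854],[0,0,0,0.035,-0.01,0,0.0854],[0,0,0,0.035,-0.01,0,0.0854],[0,0,0,0.035,-0.01,0,0.0854],[0,0,0,0.035,-0.01,0,0.0854],[0,0,0,0.035,-0.01,0,0.0854],[0,0,0,0.035,0,0,0.0854],[0,0,0,0.035,0,0,0.0854],[0,0,0,0.035,0,0,0.0854],[0,0,0,0.02,0,0,0.0854],[0,0,0,0,0,0,0.0854],[0,0,0,0,0,0,0.0854]]]'
python3 - <<'E'
from h import *
c=grab('top','t10.png');im=cv2.imread('pics/t10.png');cv2.imwrite('pics/t10c.png',cv2.resize(im[100:220,240:440],None,fx=4,fy=4,interpolation=cv2.INTER_CUBIC))
Q=world(c);h=cv2.cvtColor(c['color'],cv2.COLOR_RGB2HSV)
m=(h[...,0]>15)&(h[...,0]<32)&(h[...,1]>40)&(Q[...,2]>.015)&(Q[...,2]<.045)&(Q[...,0]>.44)&(Q[...,0]<.76)&(Q[...,1]>-.22)&(Q[...,1]<.08)
P=Q[m];r=cv2.minAreaRect((P[:,:2]*1000).astype(np.float32));b=cv2.boxPoints(r)
print(len(P),np.median(P[:,2]),np.round(r[0],1),np.round(r[1],1),round(r[2],2))
print([(v.round(1).tolist(),round(float((v[0]-(.15962*v[1]+718.2))/np.hypot(1,.1596)),1)) for v in b])
d=np.load('t0.npz')
q=Q[168:195,245:312].reshape(-1,3);q=q[(q[:,2]>.085)&(q[:,2]<.13)];print('red',len(q),cv2.minAreaRect((q[:,:2]*1000).astype(np.float32)))
diff=np.abs(c['color'].astype(int)-d['c']).sum(-1)
for n,b in dict(red=(245,312,168,195),cup=(425,468,180,215),stone=(425,450,218,268),tongs=(465,522,188,315),hammer=(198,228,188,268),blanks=(160,182,190,275)).items(): print(n,diff[b[2]:b[3],b[0]:b[1]].mean().round(1))
E
```

```text
t: 11.22
eef_pos: [0.5383, 0.2625, 0.2866]
tool_rot: [0.001, 0.762, 0.647, 0.019]
contact_force: [-0.2, -0.3, 0.3]
gripper_width: 0.999
1440 0.03088156939508363 [646.3 -86.4] [169.6 110.9] 80.87
[([578.0999755859375, -161.3000030517578], -112.9), ([687.5999755859375, -178.89999389648438], -2.0), ([714.5, -11.399999618530273], -1.8), ([605.0999755859375, 6.199999809265137], -112.7)]
red 436 ((567.538818359375, 169.16970825195312), (169.91746520996094, 30.56998062133789), 88.40068054199219)
red 26.8
cup 6.6
stone 6.4
tongs 6.6
hammer 30.3
blanks 6.6
```

```bash
ls pics/t10.png pics/t10c.png
```

```text
pics/t10.png
pics/t10c.png
```

View pics/t10.png

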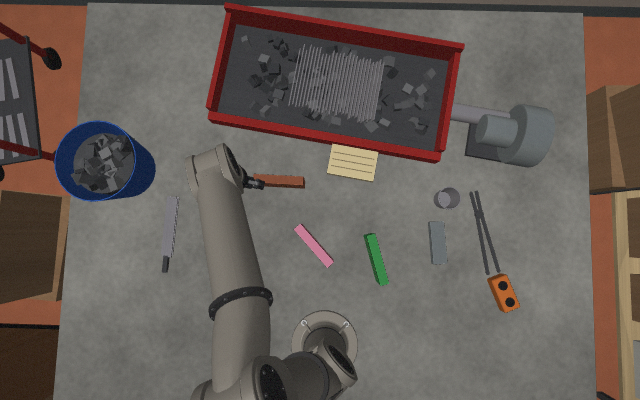

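View pics/t10c.png

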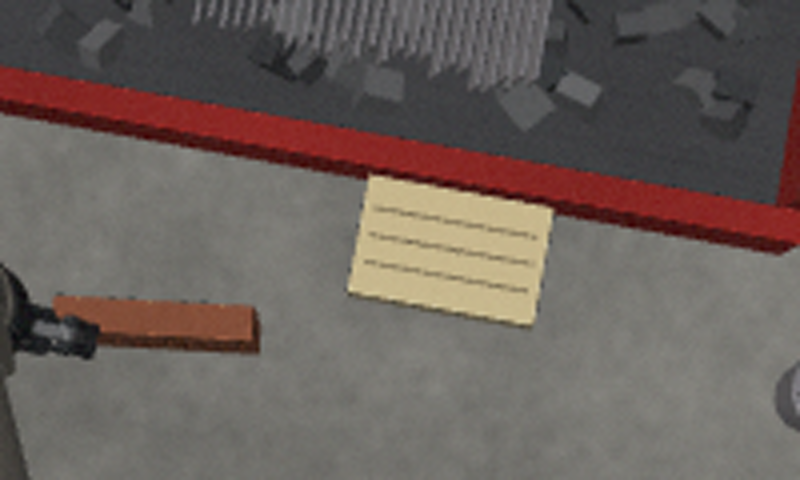

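Both leading corners measure 2 mm from the sill line, which is within calibration error, and the edge is parallel to it. Red is unmoved, the arm is clear and still, and the top view shows the rest in place. Handing in.

```bash
python3 -c "
from station import get_obs,hand_in
o=get_obs();print(max(abs(v) for v in o['joint_vel']),o['contact_force']);hand_in()"
```

```text
0.0194191548720591 [-0.53230514  0.84376481 -0.30060265]
the job is handed in; nothing more can be done
```

The cream tile lies flat, its top edge against the red sill, and I handed the job in at about 11 s. I tipped it with the open fingers near its top, then pushed it low with the fingers square to the sill, slowing to 1–2 mm steps at the end. It was never gripped or lifted.

**Last checks, from the top camera after backing off:**
- **Tile at the sill:** the two ends of the leading edge measured 2.0 and 1.8 mm from the sill line. That is within the 2 mm calibration, and the edge is parallel to the sill to about 0.1°. The tile's top face is at about 30 mm, so it is flat.
- **Force:** the highest tool force I read was about 11 N, during the final press. I only read it at the end of each move, so a brief peak could have been missed.
- **Terracotta tile:** it still stands, and its measured position matches the start within 0.5 mm.
- **Other things:** the cup, stone, tongs and whatever was in the patch I took for the blanks (the saw-like object left of the hammer) look unchanged.

**Not confirmed:**
- **Hammer:** the arm was covering it in the last picture. It was still in place in the earlier top view, and the arm only passed high over it after that.
- **Blanks:** I never positively identified the bundle in the pictures. The arm stayed well above that side of the bench throughout.

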